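# Empty the dry-clay hopper into the slaking tub

## Task

Swing the hopper's trap-door open with its lever so that all three dry clay offcuts drop into the tub below, let the door swing fully shut again, then turn the latch bar across above the lever to lock it. Leave the other things on the table alone.

Things in the scene. Friction and masses are not known exactly. Their poses are not given: they have to be found in the camera images.
- hopper: Open-topped plywood hopper on a black steel stand, fixed. Origin on the table under the hopper's middle; -x is its front, where the lever sticks out; z up. Inside 140 (x) x 160 (y) mm, walls from 197 to 342 mm above the table (front wall to 300), outer front face at x -80 mm. Stand legs 20 mm square, 240 mm high, at x -88 and 95, y +-125 mm.
- lip_edge (a point): Middle of the outer edge of the hopper's loading lip, a 176 mm wide 6 mm board sloping 45 degrees up and outwards from the front wall's top; here x -198, 420 mm up in the hopper's frame. It overhangs lever and latch, so a tool must come to them from the front, leaning 30 to 45 degrees (its top away from the hopper). Fixed to the hopper.
- tub (a point): Middle of the floor of the white tub in the stand under the trap, fixed with the hopper (x 20, y 0, 5 mm up in its frame). Outside 270 (hopper x) x 225 (y) mm, 85 mm high, walls 5 mm.
- trap_hinge (a point): Middle of the trap-door's hinge axis, under the hopper's front wall, in the hopper's frame at x -75, y 0, 187 mm above the table. The axis runs along the hopper's y. A point fixed to the hopper.
- trap (a joint): Trap-door angle in rad: 0 shut, 1.15 fully open. The door (142 x 156 mm plywood, the hopper's floor) hangs down as the lever, rigid with it, is lifted. A damped spring shuts it in about 1 s when let go (4 to 8 N at the grip to hold it up). At 1.0 rad or more all slides off.
- lever_grip (a point): Middle of the black rubber grip on the lever, which points away from the hinge: flat-sided, 20 mm across (hopper y), 30 mm deep, 60 mm long (it ends 25 mm beyond this point). 155 mm from trap_hinge, to the front (hopper -x) and 15 degrees down when shut, so 147 mm above the table; it goes up in an arc about trap_hinge, to 51 degrees above level when fully open. Pinch it across the hopper's y; it may pivot in the fingers.
- latch_pivot (a point): Vertical axis of the latch, on a 20 mm post beside the lever; in the hopper's frame at x -138, y -85, 188 mm up. A point fixed to the hopper.
- latch (a joint): Latch angle in rad, about the vertical pivot, anticlockwise from above growing: 0 (stop) is latched, the bar pointing along the hopper's +y, across and 5 mm above the shut lever; 1.9 to 2.6 (other stop) is turned aside, away from the lever. It stays where it is left (about 0.5 N at the knob to turn it). It then really stops the lever, which has about 0.1 rad of play under it.
- latch_knob (a point): Middle of the upright round steel knob at the free end of the latch bar, 16 mm diameter, standing 47 mm up from the bar (from 192 to 239 mm above the table; this point is 219 mm up), 105 mm from latch_pivot. The bar is steel, 128 x 18 x 8 mm. Moves with the latch.
- chunk_mid (a point): Centre of the block-shaped bone-dry clay offcut, 50 x 70 x 38 mm, in the hopper at the start.
- coil_mid (a point): Centre of the round-bar bone-dry clay offcut, 32 mm diameter, 86 mm long, in the hopper at the start.
- puck_mid (a point): Centre of the disc-shaped bone-dry clay offcut, 60 mm diameter, 32 mm high, in the hopper at the start.
- jar_a: Bystander: white jar with white cap, 72 mm diameter, 90 mm high; origin at its underside.
- jar_b: Bystander: amber jar with black cap, 60 mm diameter, 75 mm high; origin at its underside.
- bowl: Bystander: fired clay bowl, 130 mm diameter, 60 mm high; origin at its underside.
- mug: Bystander: fired clay mug, 76 mm diameter, 90 mm high; origin at its underside.
- brush: Bystander: brush, 200 mm long, lying.
- rib: Bystander: glaze spoon, 220 mm long, lying.
- vase: Bystander: brown vase, 110 mm diameter, 155 mm high; origin at its underside.
Things that resemble listed ones, but are neither listed nor needed, are in the scene too. What is shaped like the part that bears coil_mid but green, orange or yellow is not meant.

How it is judged:
By the outcome, as a careful person would: the job done as asked, in the order asked, and still so for the second after the job is handed in, with the robot touching nothing.
It also fails if it takes over 54 s, if anything falls off the work surface, if the arm or the gripper's body presses on something with over 40 N, if the wrist force passes 120 N, or if a joint passes its speed limit or range.

## Robot

A 6-joint arm with a two-finger parallel gripper is mounted at the origin on the work surface. World frame = base frame: x ahead of the robot, y to its left, z up, the work surface at z = 0. Lengths are in m, angles in rad, forces in N, time in s.
With the tool pointing down it reaches from about 0.3 to 0.825 m from the base axis. Payload 5.4 kg.
Tool frame: the origin (TCP) lies between the finger pads; the fingertips stand 25 mm ahead of it and the grasp point (between the pads) lies 6 mm ahead of it; z points along the fingers, y is the direction in which the jaws open and shut (so a half turn about z gives the same grasp; the last joint's range is limited). The gripper opens to 92 mm and grips with 3 to 60 N. Pads are 20 mm wide; open, the fingers measure 128 mm over their backs; the gripper's body (75 mm by 189 mm) begins 69 mm behind the grasp point.
Start: joints at [-1.462, 0.158, 1.597, -0, 1.386, -0.21], TCP at [0.18, -0.546, 0.24] pointing down, gripper open.
Joint ranges: [-2.91, 2.91], [-0.94, 2.29], [0.18, 2.7], [-1.29, 4.43], [0.17, 2.64], [-3, 3]. Speed limits (rad/s): [2.57, 2.57, 3.14, 3.14, 3.14, 3.14].

## Interface

Orientations are given as a rotation vector (axis times angle).
In Python, from plant import env gives the robot as it stands. Calls block until the motion is done:
- env.move_pose(position, orientation): joint-space move of the TCP to a pose.
- env.servo_line(position, speed=0.15, orientation=None, max_force=None): straight line of the TCP; orientation=None keeps the orientation; speed is the mean speed in m/s. With max_force (N) it stops when the force on the tool has changed by that much, and returns True; else False.
- env.set_joints(angles): joint-space move.
- env.command_gripper(opening, f_grip=None): finger opening in m; f_grip is the grip in N (None keeps the last); returns when the fingers have stopped.
- env.wait(seconds).
- env.ik(position, orientation): joint angles nearest the present ones, or None.
- env.observe(): the state.
- env.read_camera(name): name is "scene" or "top" or "wrist"; returns a dict with "color" (384x512x3 uint8, blue, green, red), "range_z" (384x512 float32, m along the optical axis (not along the pixel's ray), 0 where there is no reading), "fx", "fy", "cx", "cy" (pixels), "dist_coeffs" ([k1, k2, p1, p2, k3] as OpenCV has them; the pictures are not rectified), "extrinsics" (4x4, takes a point from camera to world coordinates). Camera axes: x right, y up, looking along -z (the intrinsics and any distortion apply to the point x, -y, -z); pixel columns grow to the right and rows downward; lengths in m; the calibration is good to about 2 mm. A picture is of the moment at which its call begins.
A pose or a line that the arm cannot do raises env.MotionError and nothing moves.
- env.finish_job(): hands the job in, once; it reports no verdict.
The state is a dict: "time": time; "q": joint angles; "dq": joint speeds; "effort": joint torques, N m; "tool_pos": TCP position; "ee_rot": TCP orientation; "wrist_force": force on the tool from outside, world axes, zero at the start; "torque": the same for the moment, N m; "gripper_width": finger opening in m.
Only numpy, scipy, OpenCV 4.12 (cv2) and the standard library are available. Lean on these libraries where they do the work, as an engineer would, in place of code of your own. Each camera call takes 0.05 s, during which the arm holds its last target.

## Working session

There is one attempt and no reset: what is moved stays moved. The work goes in short steps, each a Python script; the robot and the scene stay as the last script left them, time stands still between calls to the robot, and variables do not carry over. Pictures are saved under pics/ and viewed, and the job is handed in when it is done.

```bash
mkdir -p pics; ls
python3 - <<'E'
from plant import env
import cv2,numpy as np
print(env.observe())
for n in ["scene","top","wrist"]:
    c=env.read_camera(n)
    cv2.imwrite(f"pics/{n}0.png",c["color"]); np.savez(f"{n}0.npz",**c)
    print(n,c["fx"],c["fy"],c["cx"],c["cy"],c["dist_coeffs"]);print(np.round(c["extrinsics"],3))
E
```

```text
pics
{'time': 0.0, 'q': array([-1.46210584e+00,  1.59052438e-01,  1.59822559e+00,  2.31378426e-05,
        1.38620171e+00, -2.10106315e-01]), 'dq': array([-0.00052719, -0.00045843, -0.00022181, -0.00087394,  0.00308133,
        0.00086984]), 'effort': array([ 1.78797563e-04, -3.85558283e+01, -3.22109914e+01,  7.01030181e-02,
        3.76918085e-02, -1.49749371e-04]), 'tool_pos': array([ 0.1801376 , -0.54544341,  0.23862031]), 'ee_rot': array([-3.09990796e+00, -4.98341396e-01, -1.85809133e-04]), 'wrist_force': array([-0.05222769, -0.14765448, -0.04909743]), 'torque': array([-0.00950475, -0.02489298, -0.01656263]), 'gripper_width': 0.09195975133304249}
scene 470.2619620183223 470.2619620183223 257.26632705115594 188.03996170796782 [-0.08495017  0.          0.          0.          0.        ]
[[-0.299 -0.545  0.783  1.712]
 [ 0.954 -0.176  0.242  0.365]
 [ 0.006  0.82   0.573  1.075]
 [ 0.     0.     0.     1.   ]]
top 458.36058860715264 458.36058860715264 257.3124281949122 186.10870890192876 [0.0073999 0.        0.        0.        0.       ]
[[ 0.028  0.987 -0.158  0.329]
 [-1.     0.027 -0.006  0.008]
 [-0.002  0.158  0.987  1.641]
 [ 0.     0.     0.     1.   ]]
wrist 339.86983772938873 339.86983772938873 254.13140815513466 192.4405069236792 [-0.07756565  0.          0.          0.          0.        ]
[[ 0.314  0.909  0.272  0.258]
 [-0.949  0.302  0.088 -0.519]
 [-0.002 -0.286  0.958  0.384]
 [ 0.     0.     0.     1.   ]]
```

View pics/scene0.png

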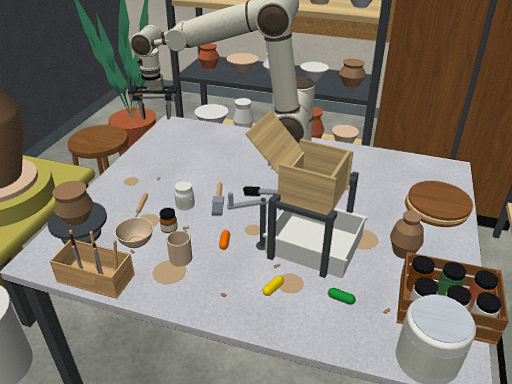

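View pics/top0.png

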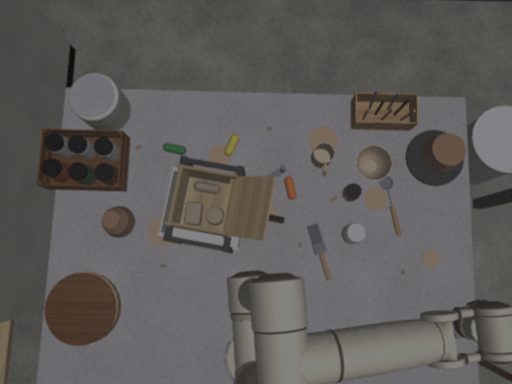

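View pics/wrist0.png

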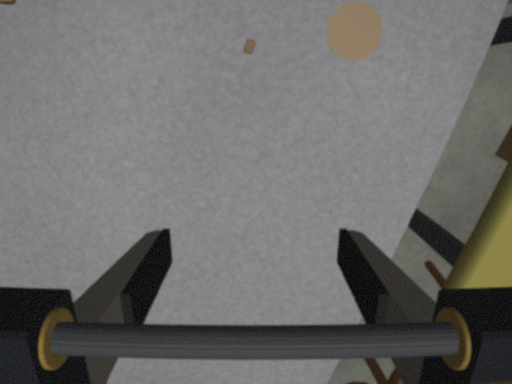

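```bash
cat > h.py <<'E'
import numpy as np,cv2
def load(n): 
    return dict(np.load(n+".npz"))
def rays(c,uv):
    K=np.array([[c["fx"],0,c["cx"]],[0,c["fy"],c["cy"]],[0,0,1]],float)
    p=cv2.undistortPoints(np.array(uv,float).reshape(-1,1,2),K,c["dist_coeffs"]).reshape(-1,2)
    d=np.c_[p[:,0],-p[:,1],-np.ones(len(p))]
    E=c["extrinsics"]; return E[:3,3],d@E[:3,:3].T
def onz(c,uv,z):
    o,d=rays(c,uv); return o+d*((z-o[2])/d[:,2])[:,None]
def cloud(c):
    v,u=np.mgrid[:384,:512]; o,d=rays(c,np.c_[u.ravel(),v.ravel()])
    P=o+d*c["range_z"].ravel()[:,None]; P[c["range_z"].ravel()==0]=np.nan
    return P.reshape(384,512,3)
def proj(c,P):
    E=c["extrinsics"]; q=(np.atleast_2d(P)-E[:3,3])@E[:3,:3]; q=q*[1,-1,-1]
    K=np.array([[c["fx"],0,c["cx"]],[0,c["fy"],c["cy"]],[0,0,1]],float)
    return cv2.projectPoints(q,np.zeros(3),np.zeros(3),K,c["dist_coeffs"])[0].reshape(-1,2)
E
python3 - <<'E'
from h import *
for n,(x0,y0) in {"top":(150,145),"scene":(210,100)}.items():
    im=load(n+"0")["color"][y0:y0+130,x0:x0+160]
    cv2.imwrite(f"pics/{n}0c.png",cv2.resize(im,None,fx=4.6,fy=4.6,interpolation=cv2.INTER_CUBIC))
c=load("top0");P=cloud(c)
for uv in [(205,200),(180,170),(270,180),(283,168),(277,219),(264,234)]: print(uv,P[uv[1],uv[0]])
E
```

```text
(205, 200) [0.51090375 0.18141991 0.20047135]
(180, 170) [0.57849637 0.24069158 0.34067958]
(270, 180) [ 0.54438442 -0.01846117  0.40875887]
(283, 168) [ 0.61306684 -0.06164422  0.23925476]
(277, 219) [ 0.46020798 -0.04918948  0.16356172]
(264, 234) [ 0.39660921 -0.00569323  0.42082209]
```

View pics/top0c.png

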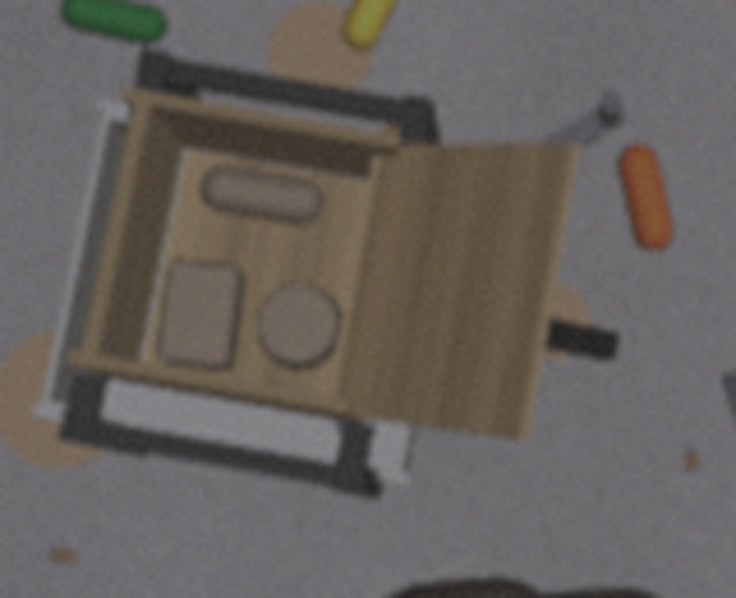

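View pics/scene0c.png

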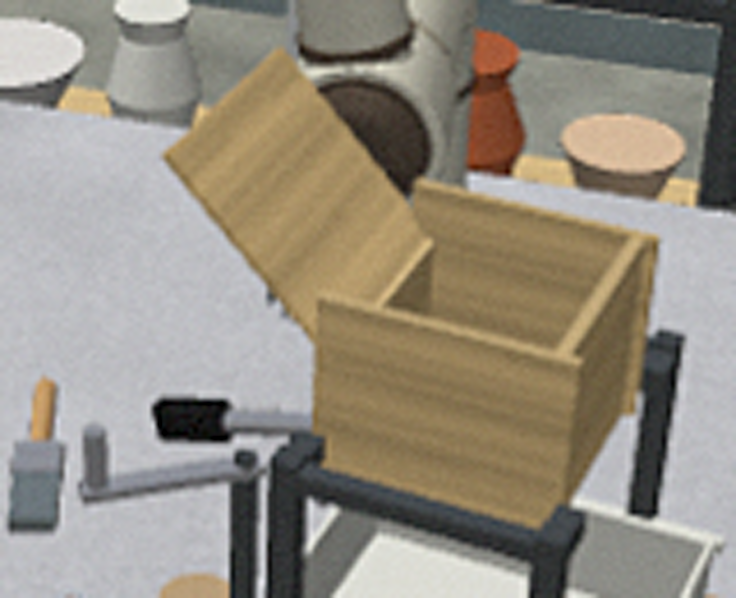

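```bash
cat >> h.py <<'E'
def fit(M,W):
    m,w=M.mean(0),W.mean(0); a=M-m;b=W-w
    th=np.arctan2((a[:,0]*b[:,1]-a[:,1]*b[:,0]).sum(),(a*b).sum())
    R=np.array([[np.cos(th),-np.sin(th)],[np.sin(th),np.cos(th)]])
    return th,w-R@m
E
python3 - <<'E'
from h import *
t=load("top0");s=load("scene0")
cr=lambda x,y:((x+.5)/4.6-.5+150,(y+.5)/4.6-.5+145)
cs=lambda x,y:((x+.5)/4.6-.5+210,(y+.5)/4.6-.5+100)
pts=[((577,145),(-.198,-.088,.420)),((523,437),(-.198,.088,.420)),
 ((142,50),(.105,-.135,.240)),((437,103),(-.098,-.135,.240)),((60,437),(.105,.135,.240)),((378,496),(-.098,.135,.240)),]
ps=[((282,48),(-.198,.088,.420)),((166,156),(-.198,-.088,.420))]
for nm,L in (("top",[(t,cr(*a),b) for a,b in pts]),("both",[(t,cr(*a),b) for a,b in pts]+[(s,cs(*a),b) for a,b in ps])):
    W=np.array([onz(c,uv,b[2])[0] for c,uv,b in L]);M=np.array([b for _,_,b in L])
    th,o=fit(M[:,:2],W[:,:2]);R=np.array([[np.cos(th),-np.sin(th)],[np.sin(th),np.cos(th)]])
    print(nm,th,o);print(np.round((W[:,:2]-(M[:,:2]@R.T+o))*1000,1))
np.savez("hop.npz",th=th,o=o)
R3=np.eye(3);R3[:2,:2]=R;H=lambda p:R3@np.array(p)+[*o,0]
k=onz(t,[cr(610,97)],.239)[0];k2=onz(s,[cs(94,430)],.239)[0]
print("knob",k,k2); 
for q in(k,k2):
    d=R3.T@(q-H([-.138,-.085,.239])); print(d,np.arctan2(-d[0],d[1]))
mod=[(-.198,.088,.42),(-.198,-.088,.42),(-.138,-.085,.192),(-.138,-.085,0),(-.08,.09,.3),(-.08,-.09,.3),(.08,.09,.342),(.08,-.09,.342),(-.075-.155*np.cos(.262),0,.187-.155*np.sin(.262))]+[(x,y,.24) for x in(-.088,.095) for y in(-.125,.125)]
for n,c,(x0,y0) in(("top",t,(150,145)),("scene",s,(210,100))):
    im=cv2.resize(c["color"][y0:y0+130,x0:x0+160],None,fx=4.6,fy=4.6,interpolation=cv2.INTER_CUBIC)
    for u,v in proj(c,[H(m) for m in mod]+[k]):
        cv2.circle(im,(int((u-x0+.5)*4.6),int((v-y0+.5)*4.6)),3,(0,0,255),-1)
    cv2.imwrite(f"pics/{n}0d.png",im)
E
```

```text
top 1.426651293534847 [0.49611614 0.17466155]
[[-1.3  2.3]
 [ 1.2  4.4]
 [-0.7  0.6]
 [-2.8 -0.3]
 [ 3.6  1.7]
 [ 0.  -8.7]]
both 1.4307459414950774 [0.49727928 0.17673458]
[[ -3.4  -0. ]
 [ -0.7   2.8]
 [ -1.5  -2.1]
 [ -4.4  -2.8]
 [  3.    0.1]
 [ -1.5 -10.2]
 [  4.1   7. ]
 [  4.4   5.2]]
knob [ 0.62037606 -0.05907925  0.239     ] [ 0.6197507  -0.05867514  0.239     ]
[-7.83215260e-02 -6.98094915e-02  1.11022302e-16] 2.2987947347304525
[-0.07800866 -0.06913384  0.        ] 2.295953034788117
```

View pics/top0d.png

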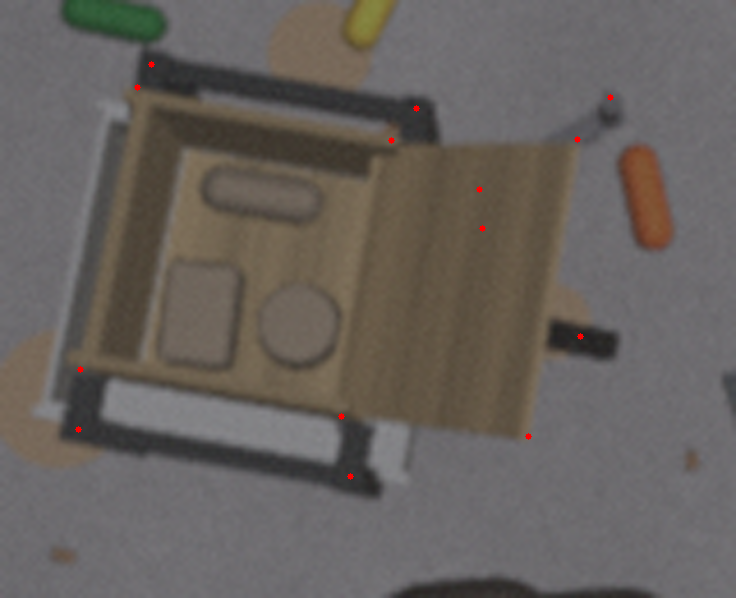

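View pics/scene0d.png

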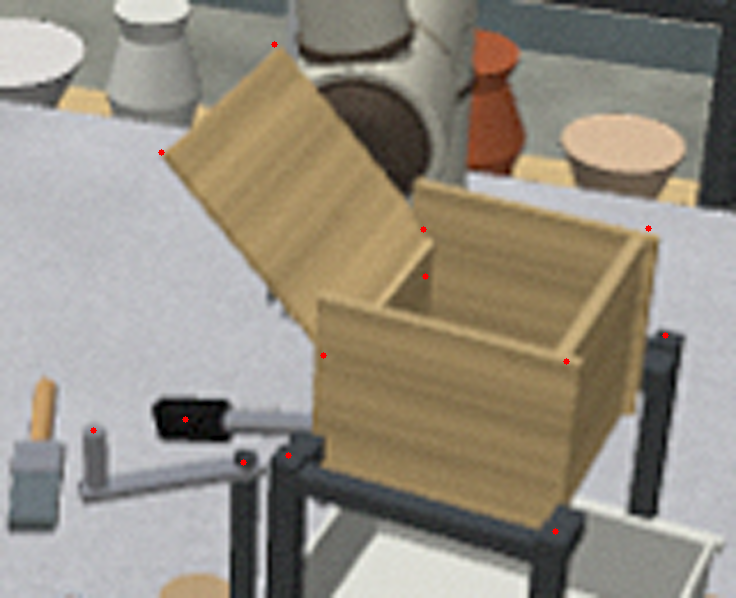

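Run:
```python
from h import *
h=np.load("hop.npz");th,o=h["th"],h["o"];R=np.array([[np.cos(th),-np.sin(th)],[np.sin(th),np.cos(th)]])
for n in("top0","scene0"):
    P=cloud(load(n)).reshape(-1,3);P=P[~np.isnan(P[:,0])]
    q=np.c_[(P[:,:2]-o)@R,P[:,2]]
    m=(abs(q[:,2]-.342)<.004)&(abs(q[:,0])<.11)&(abs(q[:,1])<.11)
    print(n,m.sum(),cv2.minAreaRect(q[m][:,:2].astype(np.float32)*1000),np.median(q[m][:,2]))
    for ax,lo in((0,.08),(1,-.09)):
        oth=1-ax
        m=(abs(q[:,ax]-lo)<.015)&(abs(q[:,oth])<.07)&(q[:,2]>.22)&(q[:,2]<.33)
        if m.sum()>20:
            p=np.polyfit(q[m][:,oth],q[m][:,ax],1);print("wall",ax,m.sum(),p)
    # lip
    m=(q[:,0]<-.1)&(q[:,0]>-.22)&(abs(q[:,1])<.11)&(q[:,2]>.33); m&=abs((q[:,2]-.42)-(-.198-q[:,0]))<.02
    print("lip y",np.percentile(q[m][:,1],[1,99]),"x",q[m][:,0].min(),"z+x",np.median(q[m][:,2]+q[m][:,0]))
    m=(q[:,0]<-.20)&(q[:,0]>-.27)&(abs(q[:,1])<.04)&(q[:,2]>.1)&(q[:,2]<.2)
    print("grip",m.sum(),np.percentile(q[m],[2,98],axis=0).tolist() if m.sum() else 0)
```

```text
top0 509 ((-11.696426391601562, 1.4058609008789062), (177.24794006347656, 196.42276000976562), 89.87023162841797) 0.34203343040531875
wall 0 324 [0.01169573 0.06990418]
wall 1 270 [-0.00721445 -0.07856467]
lip y [-0.08232865  0.08951733] x -0.20055342792356498 z+x 0.22534692233319437
grip 103 [[-0.24968456676129933, -0.005307857693903779, 0.13884211895079612], [-0.20286132076365226, 0.014152893936897443, 0.17200462094756858]]
scene0 280 ((-9.761695861816406, -0.8288116455078125), (182.40420532226562, 199.65440368652344), 89.5671157836914) 0.3394139565237842
wall 0 275 [-0.00448174  0.08199604]
wall 1 1363 [-0.01272924 -0.08768923]
lip y [-0.0876857   0.08849091] x -0.1985004537456833 z+x 0.22406267131125027
grip 116 [[-0.24663337737455443, -0.012001659118251776, 0.12950587704405422], [-0.20160021717231053, 0.0080122209892248, 0.16439831062100202]]
```

```bash
cat >> h.py <<'E'
from scipy.spatial.transform import Rotation as Ro
_h=np.load("hop.npz");TH=float(_h["th"]);O=_h["o"]
R3=Ro.from_euler("z",TH).as_matrix()
O=np.array([*O,0])+R3@np.array([.001,.0015,0])
def H(p): return R3@np.asarray(p,float)+O
def orient(a,s=1,yaw=0):
    z=np.array([np.sin(a),0,-np.cos(a)]);y=np.array([0,s,0.]);x=np.cross(y,z)
    return Ro.from_matrix(R3@Ro.from_euler("z",yaw).as_matrix()@np.c_[x,y,z])
def tcp(p,r,ahead=.006): # TCP so grasp point is at hopper-frame p
    return H(p)-ahead*r.as_matrix()[:,2]
def grip(phi,L=.155):
    b=phi-np.deg2rad(15); return np.array([-.075-L*np.cos(b),0,.187+L*np.sin(b)])
def knob(phi,z=.222): return np.array([-.138-.105*np.sin(phi),-.085+.105*np.cos(phi),z])
E
python3 - <<'E'
from h import *
from plant import env
for s in(1,-1):
  for a in(30,38,45,50):
    r=orient(np.deg2rad(a),s)
    for nm,p in(("pre",grip(0)+.1*np.array([-np.sin(np.deg2rad(a)),0,np.cos(np.deg2rad(a))])),("g0",grip(0)),("g.5",grip(.55)),("g1",grip(1.1)),("k2.3",knob(2.3)),("k1.5",knob(1.5)),("k0",knob(0))):
        q=env.ik(tcp(p,r),r.as_rotvec()); print(s,a,nm,np.round(tcp(p,r),3),None if q is None else np.round(q,2))
E
```

```text
1 30 pre [ 0.457 -0.097  0.239] [-0.75 -0.    1.85  0.42  1.61  2.48]
1 30 g0 [ 0.464 -0.048  0.152] [-0.66  0.07  1.97  0.45  1.41  2.47]
1 30 g.5 [ 0.464 -0.046  0.236] [-0.66 -0.04  1.89  0.45  1.57  2.56]
1 30 g1 [ 0.471 -0.002  0.307] [-0.58 -0.13  1.83  0.47  1.67  2.7 ]
1 30 k2.3 [ 0.619 -0.061  0.227] [-0.53  0.35  1.48  0.48  1.54  2.69]
1 30 k1.5 [ 0.538 -0.076  0.227] [-0.62  0.17  1.68  0.46  1.55  2.59]
1 30 k0 [0.456 0.041 0.227] [-0.51 -0.13  2.    0.49  1.49  2.68]
1 38 pre [ 0.455 -0.109  0.23 ] [-0.83  0.08  1.83  0.5   1.68  2.39]
1 38 g0 [ 0.464 -0.048  0.152] [-0.73  0.13  1.95  0.54  1.48  2.39]
1 38 g.5 [ 0.464 -0.047  0.236] [-0.72  0.01  1.89  0.54  1.64  2.48]
1 38 g1 [ 0.47  -0.003  0.307] [-0.64 -0.09  1.85  0.58  1.72  2.63]
1 38 k2.3 [ 0.619 -0.062  0.227] [-0.58  0.39  1.47  0.59  1.59  2.62]
1 38 k1.5 [ 0.538 -0.077  0.227] [-0.68  0.22  1.68  0.56  1.61  2.52]
1 38 k0 [0.456 0.04  0.227] [-0.58 -0.09  2.01  0.59  1.55  2.59]
1 45 pre [ 0.454 -0.119  0.222] [-0.88  0.16  1.81  0.56  1.74  2.33]
1 45 g0 [ 0.464 -0.049  0.151] [-0.77  0.2   1.93  0.61  1
[... 2115 characters left out ...]
45 k2.3 [ 0.619 -0.062  0.226] [-0.62  0.43  1.47  0.68  1.65 -0.57]
-1 45 k1.5 [ 0.538 -0.077  0.226] [-0.72  0.28  1.67  0.64  1.67 -0.67]
-1 45 k0 [0.456 0.04  0.226] [-0.64 -0.04  2.01  0.67  1.61 -0.63]
-1 50 pre [ 0.453 -0.125  0.215] [-0.91  0.23  1.79  0.59  1.78 -0.85]
-1 50 g0 [ 0.464 -0.049  0.151] [-0.8   0.25  1.92  0.65  1.6  -0.86]
-1 50 g.5 [ 0.464 -0.048  0.235] [-0.8   0.11  1.88  0.66  1.74 -0.75]
-1 50 g1 [ 0.47  -0.004  0.306] [-0.73 -0.02  1.86  0.72  1.81 -0.6 ]
-1 50 k2.3 [ 0.619 -0.062  0.226] [-0.64  0.46  1.46  0.74  1.69 -0.6 ]
-1 50 k1.5 [ 0.538 -0.078  0.226] [-0.74  0.31  1.66  0.69  1.72 -0.7 ]
-1 50 k0 [0.456 0.04  0.226] [-0.67 -0.    2.02  0.72  1.65 -0.68]
```

Run:
```python
from h import *
from plant import env
a=np.deg2rad(40);r=orient(a,1)
back=np.array([-np.sin(a),0,np.cos(a)])
p=tcp(grip(0)+.13*back,r)
env.move_pose(p,r.as_rotvec())
o=env.observe();print(o["time"],o["tool_pos"],p,o["q"],o["wrist_force"])
c=env.read_camera("wrist");np.savez("wrist1.npz",**c)
im=c["color"].copy();cv2.imwrite("pics/w1raw.png",im)
for u,v in proj(c,[H(grip(0)),H(grip(0)*[1,0,1]+[0,.01,0]),H(grip(0)-[0,.01,0]),H(knob(2.3,.239)),H(knob(2.3,.192)),H([-.138,-.085,.192])]): cv2.circle(im,(int(u),int(v)),2,(0,0,255),-1)
cv2.imwrite("pics/w1.png",im)
```

```text
2.3583 [ 0.45234772 -0.13147981  0.25108349] [ 0.45236133 -0.13114729  0.25106509] [-0.87240965  0.10123439  1.77788244  0.50704805  1.74824358  2.37434501] [0.30176181 0.54224577 0.15867788]
```

View pics/w1.png

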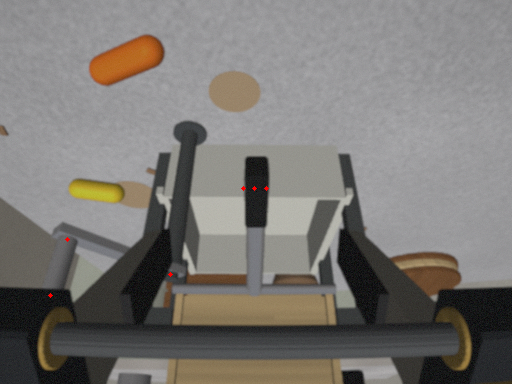

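```bash
sed -i 's/\[.001,.0015,0\]/[.001,.0035,0]/' h.py
python3 - <<'E'
from h import *
from plant import env
a=np.deg2rad(40);r=orient(a,1)
env.command_gripper(.055,25)
hit=env.servo_line(tcp(grip(0),r),.15,r.as_rotvec(),max_force=12)
o=env.observe();print(hit,o["time"],o["tool_pos"],tcp(grip(0),r),o["wrist_force"])
if not hit:
    env.command_gripper(0.0,25)
    o=env.observe();print(o["time"],o["gripper_width"],o["wrist_force"],o["torque"])
for n in("wrist","scene"):
    c=env.read_camera(n);cv2.imwrite(f"pics/g_{n}.png",c["color"])
E
```

```text
False 4.1167 [ 0.46255092 -0.04884565  0.15210858] [ 0.46204564 -0.04812387  0.15147931] [-0.54071517 -0.20569739  0.01561308]
4.7333 0.020012349244619435 [ 2.49645409  0.72267681 -0.66458568] [-0.30373537 -0.38212074 -0.67373969]
```

View pics/g_wrist.png

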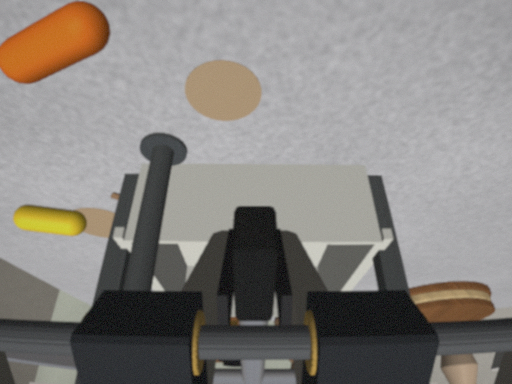

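View pics/g_scene.png

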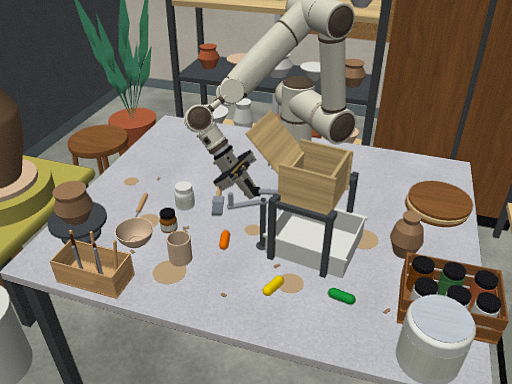

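Run:
```python
from h import *
from plant import env
for f in np.linspace(0,1,9)[1:]:
    r=orient(np.deg2rad(40+8*f),1)
    hit=env.servo_line(tcp(grip(1.09*f),r),.15,r.as_rotvec(),max_force=25)
    o=env.observe();print(round(f,2),hit,round(o["time"],2),np.round(o["wrist_force"],1),round(o["gripper_width"],4),np.round(1e3*(o["tool_pos"]-tcp(grip(1.09*f),r)),1))
    if hit: break
env.wait(.4)
for n in("wrist","scene","top"):
    c=env.read_camera(n);cv2.imwrite(f"pics/u_{n}.png",c["color"])
```

```text
0.12 False 5.12 [ 1.5 -2.9  1.5] 0.0201 [ 0.4 -0.4  0.2]
0.25 False 5.42 [ 1.7 -5.1  0.9] 0.02 [ 0.4 -0.6 -0.3]
0.38 False 5.71 [ 1.7 -7.3  0.9] 0.0197 [ 0.4 -0.7 -0.5]
0.5 False 6.0 [ 1.8 -8.4  1.5] 0.0199 [ 0.4 -0.8 -0.7]
0.62 False 6.29 [ 2.  -8.6  2.1] 0.0201 [ 0.5 -1.  -0.7]
0.75 False 6.58 [  2.6 -10.4   3.2] 0.02 [ 0.6 -1.2 -0.7]
0.88 False 6.88 [  2.1 -11.8   2.9] 0.0203 [ 0.6 -1.6 -0.9]
1.0 False 7.17 [  1.1 -12.3   5.1] 0.0198 [ 0.7 -1.5 -0.3]
```

View pics/u_top.png

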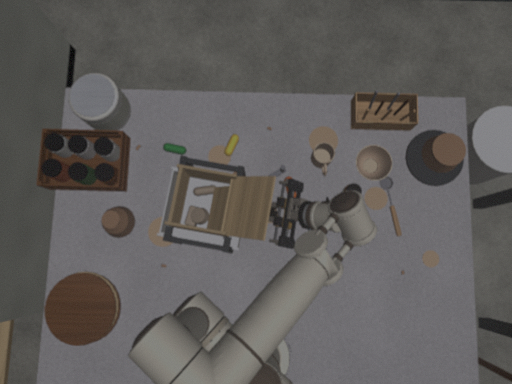

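View pics/u_scene.png

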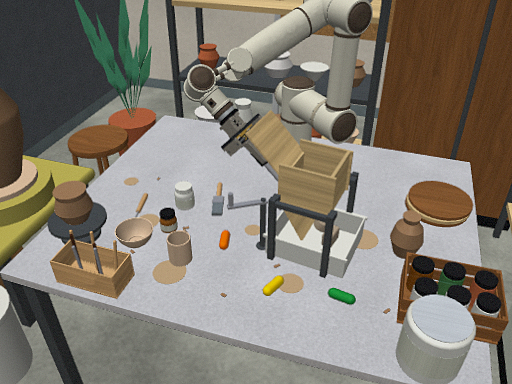

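Run:
```python
from h import *
from plant import env
env.wait(.5)
ims=[]
for n,(x0,y0) in {"top":(150,145),"scene":(240,140)}.items():
    c=env.read_camera(n);np.savez(f"u2{n}.npz",**c);ims.append(cv2.resize(c["color"][y0:y0+130,x0:x0+130],None,fx=3,fy=3,interpolation=cv2.INTER_CUBIC))
cv2.imwrite("pics/u2.png",np.hstack(ims));o=env.observe();print(o["time"],o["wrist_force"],o["tool_pos"])
P=cloud(load("u2top"));
for uv in[(203,185),(199,214),(185,205),(205,200)]:print(uv,R3.T@(P[uv[1],uv[0]]-O))
```

```text
8.3167 [  1.60466341 -11.22796669   4.3736323 ] [ 0.46896127 -0.0058971   0.30478517]
(203, 185) [ 0.04780255 -0.08832528  0.01709455]
(199, 214) [0.03103858 0.02262794 0.09610174]
(185, 205) [ 0.10095752 -0.00831182 -0.0013621 ]
(205, 200) [ 0.03255229 -0.03764871  0.00355548]
```

View pics/u2.png

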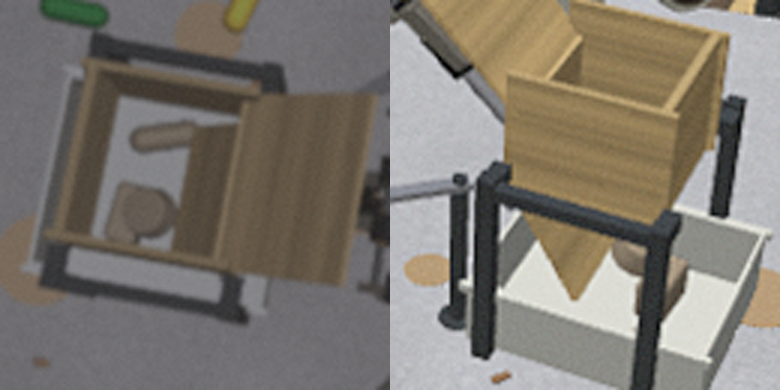

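Run:
```python
from h import *
for n in("u2top","u2scene"):
    c=load(n);P=(cloud(c)-O)@R3
    img=c["color"].astype(int)
    m=(P[...,2]>.02)&(P[...,2]<.14)&(abs(P[...,1])<.075)&(P[...,0]>-.06)&(P[...,0]<.14)
    print(n)
    ys,xs=np.where(m)
    for y in range(ys.min(),ys.max()+1,3):
        print(y,[(x,*np.round(P[y,x]*1e3).astype(int)) for x in range(xs.min(),xs.max()+1,4) if m[y,x]])
```

```text
u2top
188 [(197, np.int64(63), np.int64(-71), np.int64(40)), (201, np.int64(50), np.int64(-74), np.int64(38)), (217, np.int64(-13), np.int64(-75), np.int64(97)), (221, np.int64(-29), np.int64(-73), np.int64(124))]
191 [(193, np.int64(76), np.int64(-59), np.int64(36)), (197, np.int64(61), np.int64(-60), np.int64(44)), (201, np.int64(48), np.int64(-63), np.int64(36)), (205, np.int64(35), np.int64(-66), np.int64(32)), (209, np.int64(20), np.int64(-68), np.int64(36)), (213, np.int64(6), np.int64(-70), np.int64(38)), (217, np.int64(-15), np.int64(-65), np.int64(95)), (221, np.int64(-31), np.int64(-64), np.int64(122))]
194 [(197, np.int64(61), np.int64(-51), np.int64(31)), (201, np.int64(46), np.int64(-53), np.int64(36)), (205, np.int64(33), np.int64(-56), np.int64(26)), (209, np.int64(19), np.int64(-58), np.int64(30)), (213, np.int64(-1), np.int64(-54), np.int64(80)), (217, np.int64(-17), np.int64(-54), np.int64(101)), (221, np.int64(-33), np.int64(-53), np.int64(124))]
197 [(213, np.int64(-4), np.int64(-44), np.int64(85)), (217, np.int64(-19), np.int64(-44), np.int64(104)), (221, np.int6
[... 4188 characters left out ...]
 np.int64(-66), np.int64(101)), (304, np.int64(-9), np.int64(-43), np.int64(86)), (308, np.int64(0), np.int64(-28), np.int64(78)), (320, np.int64(35), np.int64(-6), np.int64(74)), (324, np.int64(46), np.int64(2), np.int64(72)), (336, np.int64(77), np.int64(40), np.int64(54))]
232 [(304, np.int64(-4), np.int64(-55), np.int64(84)), (324, np.int64(45), np.int64(10), np.int64(52)), (336, np.int64(81), np.int64(31), np.int64(49))]
235 [(304, np.int64(0), np.int64(-66), np.int64(81)), (336, np.int64(83), np.int64(29), np.int64(38))]
238 [(332, np.int64(78), np.int64(-4), np.int64(49))]
241 [(332, np.int64(78), np.int64(2), np.int64(31))]
244 [(332, np.int64(80), np.int64(-1), np.int64(21))]
247 []
```

Run:
```python
from h import *
from plant import env
ims=[]
for i,f in enumerate(np.linspace(1,0,9)[1:]):
    r=orient(np.deg2rad(40+8*f),1)
    env.servo_line(tcp(grip(1.09*f),r),.1,r.as_rotvec())
    o=env.observe();print(round(f,2),round(o["time"],2),np.round(o["wrist_force"],1),round(o["gripper_width"],4))
    if i in(2,4,7):
      for n,(x0,y0) in {"top":(150,145),"scene":(240,140)}.items():
        c=env.read_camera(n);ims.append(cv2.resize(c["color"][y0:y0+130,x0:x0+130],None,fx=2,fy=2,interpolation=cv2.INTER_CUBIC))
cv2.imwrite("pics/d.png",np.vstack([np.hstack(ims[0::2]),np.hstack(ims[1::2])]))
```

```text
0.88 8.68 [ 6.2 -5.2 -0.7] 0.0198
0.75 9.03 [ 9.5 -1.6 -4. ] 0.02
0.62 9.39 [11.9  3.2 -5.2] 0.0198
0.5 9.85 [12.5  4.9 -5.5] 0.0197
0.38 10.21 [13.6  8.5 -6. ] 0.0199
0.25 10.67 [14.4  9.6 -3.8] 0.02
0.12 11.03 [13.8  9.8 -1. ] 0.0203
0.0 11.38 [ 1.   0.1 18.3] 0.0201
```

View pics/d.png

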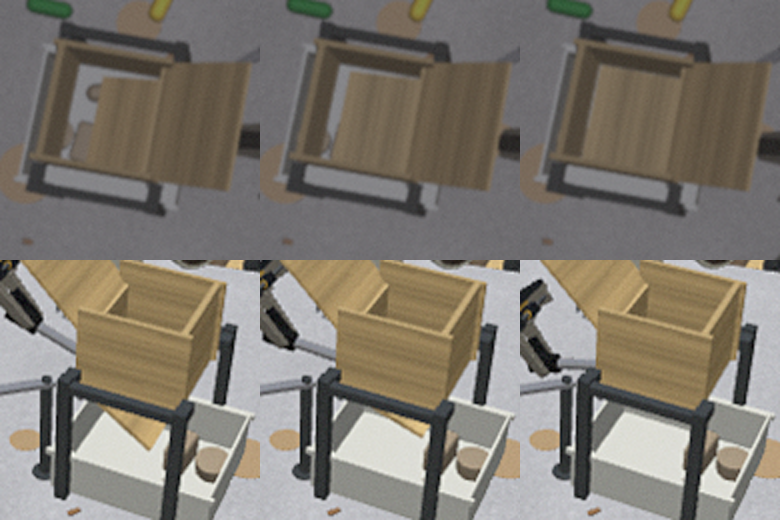

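Run:
```python
from h import *
from plant import env
a=np.deg2rad(40);r=orient(a,1);back=np.array([-np.sin(a),0,np.cos(a)])
env.command_gripper(.055,25)
env.servo_line(tcp(grip(0)+.15*back,r),.2,r.as_rotvec())
kp=tcp(knob(2.297)+.11*back,r)
env.servo_line(kp,.25,r.as_rotvec())
o=env.observe();print(o["time"],o["tool_pos"],kp,o["wrist_force"])
c=env.read_camera("wrist");np.savez("wristk.npz",**c);im=c["color"].copy()
for u,v in proj(c,[H(knob(2.297,.239)),H(knob(2.297,.2)),H(grip(0))]): cv2.circle(im,(int(u),int(v)),2,(0,0,255),-1)
cv2.imwrite("pics/k.png",im)
```

```text
13.8583 [ 0.60572871 -0.13104772  0.30974967] [ 0.6065304  -0.13160703  0.31086116] [ 0.32003903 -0.2532044  -0.6604395 ]
```

View pics/k.png

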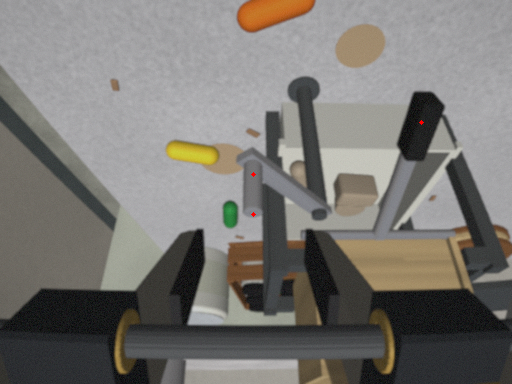

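Run:
```python
from h import *
from plant import env
a=np.deg2rad(40);r=orient(a,1)
Z=.226
hit=env.servo_line(tcp(knob(2.297,Z),r),.15,r.as_rotvec(),max_force=10)
env.command_gripper(0,10)
o=env.observe();print(hit,o["time"],o["gripper_width"],o["wrist_force"])
assert .012<o["gripper_width"]<.02
for phi in np.linspace(2.297,0,13)[1:]:
    hit=env.servo_line(tcp(knob(phi,Z),r),.12,max_force=20)
    o=env.observe();print(round(phi,2),hit,round(o["time"],2),np.round(R3.T@o["wrist_force"],1),round(o["gripper_width"],4))
    if hit: break
ims=[]
for n in("wrist","scene"):
    ims.append(env.read_camera(n)["color"])
cv2.imwrite("pics/l.png",cv2.resize(np.hstack(ims),(800,300)))
```

```text
False 15.45 0.015601717518914402 [ 0.37451544 -1.20484819  0.77147776]
2.11 False 15.77 [-4.6 -2.2 -0.8] 0.0156
1.91 False 16.08 [-6.7 -1.7  0.4] 0.0156
1.72 False 16.4 [-5.2 -0.6  1.9] 0.0155
1.53 False 16.72 [-1.9  1.1  2.4] 0.0156
1.34 False 17.03 [-0.1  0.8  2.9] 0.0156
1.15 False 17.35 [ 0.8 -0.4  1.6] 0.0155
0.96 False 17.67 [1.2 0.3 1.7] 0.0159
0.77 False 17.98 [ 1.2 -1.   2.3] 0.0154
0.57 False 18.3 [ 2.1 -1.6  1. ] 0.0157
0.38 False 18.62 [ 1.7 -4.5  0.9] 0.0158
0.19 False 18.93 [ 1.5 -7.5  1.2] 0.0157
0.0 False 19.25 [ 0.1 -8.3 -0.1] 0.0158
```

View pics/l.png

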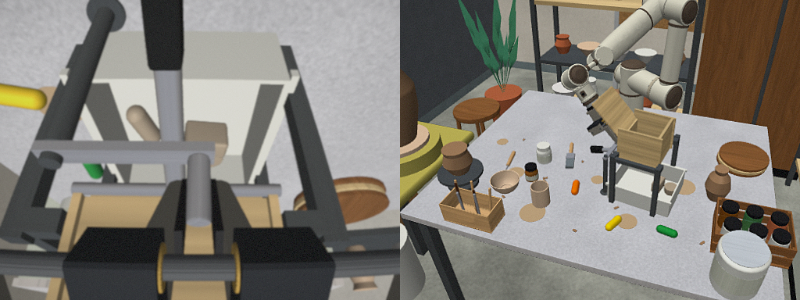

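Run:
```python
from h import *
from plant import env
a=np.deg2rad(40);r=orient(a,1);back=np.array([-np.sin(a),0,np.cos(a)])
Z=.226
hit=env.servo_line(tcp(knob(0,Z)+[.01,0,0],r),.04,max_force=9)
o=env.observe();print(hit,R3.T@(o["tool_pos"]-tcp(knob(0,Z),r)),R3.T@o["wrist_force"])
env.command_gripper(.05,10)
env.servo_line(tcp(knob(0,Z)+.13*back,r),.2)
o=env.observe();print(o["time"],o["wrist_force"])
c=env.read_camera("wrist");np.savez("wristf.npz",**c);im=c["color"].copy()
for u,v in proj(c,[H(knob(0,.239)),H(knob(0,.195)),H(grip(0)),H([-.138,-.085,.192])]): cv2.circle(im,(int(u),int(v)),2,(0,0,255),-1)
cv2.imwrite("pics/f.png",im)
```

```text
True [ 0.00168979 -0.00147723  0.00014285] [-0.90590882 -0.80730061  1.65659805]
21.0167 [-0.28473918 -0.11318361  0.11860935]
```

View pics/f.png

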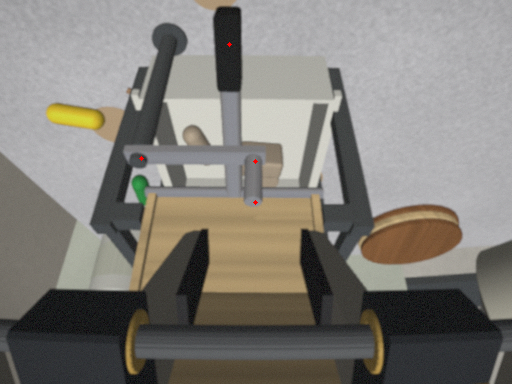

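Run:
```python
from h import *
from plant import env
a=np.deg2rad(40);r=orient(a,1);back=np.array([-np.sin(a),0,np.cos(a)])
env.servo_line(tcp(knob(0)+.22*back+np.array([-.1,0,0]),r),.25)
env.wait(.3)
t=env.read_camera("top")
s=env.read_camera("scene");P=(cloud(t)-O)@R3
cv2.imwrite("pics/ft.png",t["color"])
cv2.imwrite("pics/fs.png",cv2.resize(s["color"][120:290,200:400],None,fx=3.5,fy=3.5,interpolation=cv2.INTER_CUBIC))
m=(abs(P[...,0])<.05)&(abs(P[...,1])<.06)&(P[...,2]>.0);m[:,240:]=0;q=P[m];print(np.polyfit(q[:,0],q[:,2],1),len(q),env.observe()["time"],env.observe()["wrist_force"])
```

```text
[0.00889409 0.19523501] 1176 22.3 [ 0.47701011 -0.77702113  0.28279656]
```

View pics/ft.png

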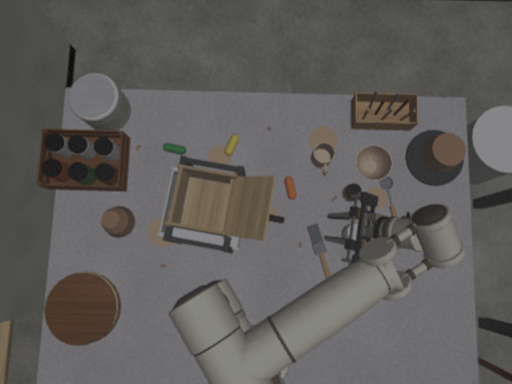

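View pics/fs.png

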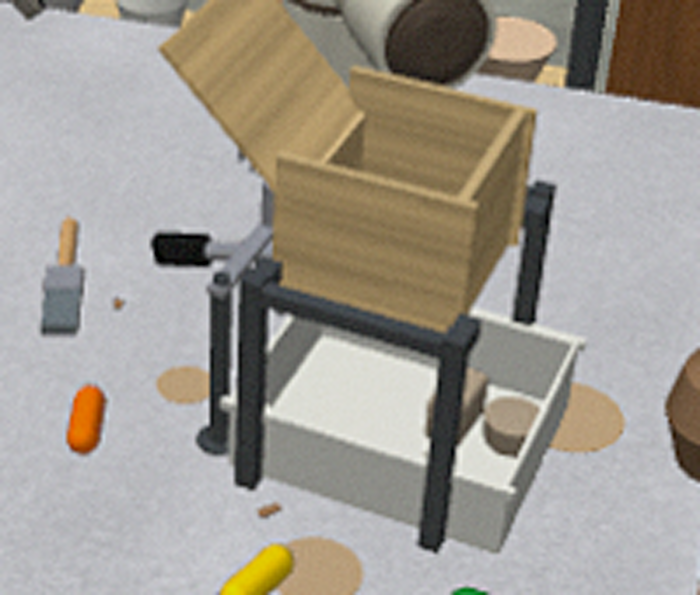

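```bash
python3 -c "
from plant import env
env.finish_job();print(env.observe()['time'])"
```

```text
the job is handed in; nothing more can be done
the job is handed in; nothing more can be done
```

The job is done and handed in at about 22 s on the robot's clock. The trap was opened, the three offcuts dropped into the tub, and the door is shut and latched.

- **Opening:** I pinched the lever and lifted it to about 1.09 rad. I lowered it slowly because the puck had landed on the block close to the door. The closing door pushed the puck off into the tub.
- **Latch:** I swung the knob round to the stop until the push met 9 N. In the wrist picture the bar lies across the lever, parallel to the hopper, and the knob is where 0 rad predicts.
- **Last checks:** The hopper is empty, and its floor is level to 0.01 rad at 195 mm. The final pictures show the block and puck in the tub. The coil is hidden in those but was seen in the tub in the wrist picture after latching. The other things look unmoved, though the arm hid the white jar and part of the spoon in the last top view. The gripper was clear of everything.
- **Disagreement:** The top and scene cameras disagreed by about 4 mm on where the hopper is. I settled it with the wrist camera before gripping. I did not test the lock by pulling the lever.

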